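# Fetch the dome camera from behind the stock

### The job

The small white dome camera stands hemmed in at the back of the steel stock bay: first move the yellow carton, the red spray can and the black battery in front of and beside it onto the blue mat, all three together, then set the camera down gently, not dropped, in the middle of the round black test stand. After that put the three back upright in the bay, each centred on the spot of its own colour (the battery with its green top on green; the label tab towards the robot is not part of the spot). Keep all four upright throughout, and leave the jar at the bay where it is.

Things in the scene. Friction and masses are not known exactly. Their poses are not given: they have to be found in the camera images.
- carton: Loose yellow carton, 48 x 48 x 118 mm (x, y, z), upright, 0.15 to 0.3 kg; white blank labels on two sides. Origin: centre of its underside, z up. Starts on the yellow place.
- spray: Loose red spray can, upright: cylinder of 50 mm diameter up to 98 mm, a shoulder to 106 mm, then a white cap of 33 mm diameter up to 124 mm; white band around the body. 0.2 to 0.4 kg. Origin: centre of its underside, z up. Starts on the red place.
- battery: Loose block battery, 60 (x) x 47 (y) x 106 (z) mm, black with a green top and two small steel terminals up to 113 mm; 0.35 to 0.65 kg. Origin: centre of its underside, z up; grasp across its 47 mm (y). Starts on the green place, its long side along the place's x.
- camera: Loose white mini dome camera: white base 56 mm in diameter, 24 mm high, black dome of 42 mm diameter on it, 43 mm high in all; 0.1 to 0.2 kg. Origin: centre of its underside. Starts on the bare bay plate (top 3 mm above the table); the tall things stand at its left, its right and on the robot's side, centres 60 to 80 mm away. Grasp the base across its diameter once they are gone.
- yellow_place: Fixed yellow plate, home of the carton: 3 mm thick on the 3 mm steel bay plate, top 6 mm above the table. In plan x -58 to +33 mm, y -27 to +27 mm of its origin; the surplus at -x is a label tab, visible while the carton stands there. Origin: underside, centre of the spot where the carton stands. x points away from the robot; all three plates share the bay's yaw (within 0.2 rad of world x).
- red_place: Fixed red plate, home of the spray can: 3 mm thick on the 3 mm steel bay plate, top 6 mm above the table. In plan x -58 to +33 mm, y -27 to +27 mm of its origin; the surplus at -x is a label tab, visible while the spray can stands there. Origin: underside, centre of the spot where the spray can stands. x points away from the robot; all three plates share the bay's yaw (within 0.2 rad of world x).
- green_place: Fixed green plate, home of the battery: 3 mm thick on the 3 mm steel bay plate, top 6 mm above the table. In plan x -58 to +33 mm, y -27 to +27 mm of its origin; the surplus at -x is a label tab, visible while the battery stands there. Origin: underside, centre of the spot where the battery stands. x points away from the robot; all three plates share the bay's yaw (within 0.2 rad of world x).
- mat: Fixed blue mat, 250 x 130 x 4 mm (x, y, z), the side area to put the three things on meanwhile; to the left or right of the bay. Origin: centre of its underside; x is its long side.
- stand: Fixed round test stand with a black rubber top: aluminium disc of 100 mm diameter, 8 mm high, with the black disc of 88 mm diameter on it, top 10 mm above the table. On the other side of the bay from the mat. Origin: centre of its underside.
- jar: Loose amber glass jar with an aluminium cap, 54 mm in diameter, 65 mm high, just behind the bay, at left or right. Not to be disturbed. Origin: centre of its underside.
Mind the look-alikes: they are no part of the job. Leave any purple look-alike of the spray alone.

How it is judged:
By the outcome, as a careful person would: the job done as asked, in the order asked, and still so for the second after the job is handed in, with the robot touching nothing.
It also fails if it takes over 134 s, if anything falls off the work surface, if the arm or the gripper's body presses on something with over 40 N, if the wrist force passes 120 N, or if a joint passes its speed limit or range.

### The arm

A 7-joint arm with a two-finger parallel gripper is mounted at the origin on the work surface. World frame = base frame: x ahead of the robot, y to its left, z up, the work surface at z = 0. Lengths are in m, angles in rad, forces in N, time in s.
With the tool pointing down it reaches from about 0.4 to 0.9 m from the base axis. Payload 5.5 kg.
Tool frame: the origin (TCP) lies midway between the tips of the shut fingers; the grasp point (between the pads) lies 19 mm behind it (manip.grip_depth is the distance from the TCP to the grasp point, in m); z points along the fingers, y is the line along which they close (so a half turn about z gives the same grasp; the last joint's range is limited). The gripper opens to 92 mm and grips with 3 to 60 N. Pads are 19 mm wide; open, the fingers measure 130 mm over their backs; the gripper's body (75 mm by 190 mm) begins 47 mm behind the grasp point.
Start: joints at [-0.99, 0.501, -0.427, 1.55, 0.221, 1.138, -0.21], TCP at [0.203, 0.617, 0.227] pointing down, gripper open.
Joint ranges: [-2.88, 2.88], [-0.31, 2.03], [-1.54, 1.56], [0.2, 2.42], [-1.41, 4.55], [0.19, 2.02], [-2.57, 2.57]. Speed limits (rad/s): [2.57, 2.57, 3.14, 3.14, 3.14, 3.14, 3.14].

### API

Orientations are given as a unit quaternion [x, y, z, w].
In Python, from bench import manip, effector, viewer gives the robot as it stands. Calls block until the motion is done:
- manip.move_pose(position, orientation): joint-space move of the TCP to a pose.
- manip.servo_line(position, ori=None, vel=0.15): straight line of the TCP; ori=None keeps the orientation; vel is the mean speed in m/s.
- manip.movej(angles): joint-space move.
- effector.open_jaws() and effector.close(f_grip=None): open the fingers fully, or close them until they stop; f_grip is the grip in N (None keeps the last).
- manip.sleep(seconds).
- manip.solve_ik(position, orientation): joint angles nearest the present ones, or None.
- viewer.get_image(name): name is "scene" or "top" or "wrist"; returns the picture (420x560x3 uint8, red, green, blue); there is no depth.
- viewer.get_calibration(name): a dict with "vfov" (degrees; the focal length in pixels is half the picture's height over the tangent of half this angle, whatever the lens; pixels are square), "cx", "cy" (the principal point, pixels), "dist_coeffs" ([k1, k2, p1, p2, k3] as OpenCV has them; the pictures are not rectified), "eye" and "attitude" of the camera in the world. Camera axes: x right, y down, z forward; pixel columns grow to the right and rows downward; lengths in m; the calibration is good to about 2 mm. A picture is of the moment at which its call begins: read the wrist's pose just before it. get_calibration takes no time and is no camera call; for the wrist camera it gives the pose at the moment of the call.
A pose or a line that the arm cannot do raises manip.PlanningError and nothing moves.
- manip.hand_in(): hands the job in; it is judged then, once.
Readings, each from a call of its own:
- manip.current_clock(): time.
- manip.current_q(): joint angles.
- manip.current_joint_velocities(): joint speeds.
- manip.current_tau(): joint torques, N m.
- manip.current_tool_pos(): TCP position.
- manip.current_tcp_rot(): TCP orientation.
- manip.current_force(): force on the tool from outside, world axes, zero at the start.
- manip.current_wrist_torque(): the same for the moment, N m.
- manip.current_finger_gap(): finger opening in m.
- manip.current_gripper_force(): force on a finger pad.
Only numpy, scipy, OpenCV 4.12 (cv2) and the standard library are available. Lean on these libraries where they do the work, as an engineer would, in place of code of your own. Each camera call takes 0.05 s, during which the arm holds its last target. There are 200 camera calls.

## Working session

There is one attempt and no reset: what is moved stays moved. The work goes in short steps, each a Python script; the robot and the scene stay as the last script left them, time stands still between calls to the robot, and variables do not carry over. Pictures are saved under pics/ and viewed, at most 14 in all, crops included, and the job is handed in when it is done.

```bash
mkdir -p pics; ls; python3 - <<'E'
from bench import manip, effector, viewer
import cv2
for n in ("scene","top","wrist"):
    c=viewer.get_calibration(n); print(n,c)
    cv2.imwrite(f"pics/{n}0.png",viewer.get_image(n)[:,:,::-1])
print(manip.current_clock(),manip.current_tcp_rot(),manip.grip_depth)
E
```

```text
pics
scene {'vfov': 43.32273917924145, 'cx': 274.22508482369534, 'cy': 201.92191037234807, 'dist_coeffs': array([-0.07361397,  0.        ,  0.        ,  0.        ,  0.        ]), 'eye': array([1.2333843 , 0.53713493, 0.93738535]), 'attitude': array([ 0.39263665,  0.84455585, -0.32580811, -0.16251448])}
top {'vfov': 57.638032862856264, 'cx': 275.2344916147225, 'cy': 208.74495941570106, 'dist_coeffs': array([-0.01273576,  0.        ,  0.        ,  0.        ,  0.        ]), 'eye': array([ 0.38183595, -0.00561546,  0.87175055]), 'attitude': array([ 0.73408591, -0.6712988 ,  0.06864397, -0.07591976])}
wrist {'vfov': 71.42519481159309, 'cx': 282.1400901615835, 'cy': 215.72816879494846, 'dist_coeffs': array([-0.06083757,  0.        ,  0.        ,  0.        ,  0.        ]), 'eye': array([0.12324568, 0.64371885, 0.38404437]), 'attitude': array([0.7997887 , 0.57966883, 0.09086852, 0.12674775])}
0.15 [ 1.58212707e-01  9.87404771e-01 -7.29143352e-04 -1.58411738e-04] 0.0188
```

View pics/scene0.png

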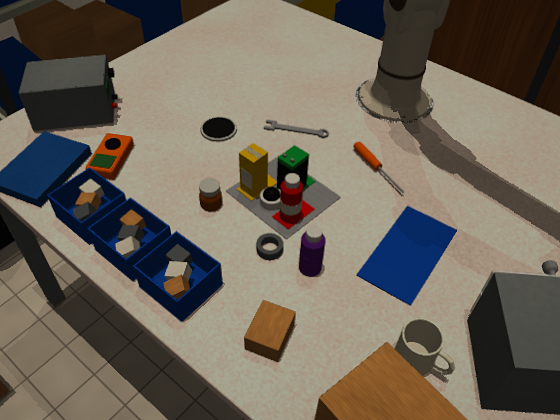

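View pics/top0.png

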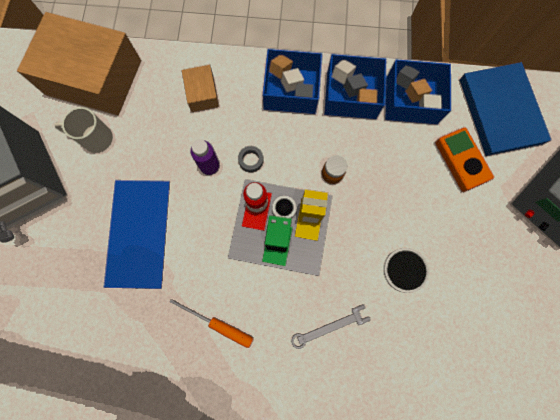

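The top view shows the bay at about (280,228), with the red can at (255,195), the yellow carton at (313,205), the green-topped battery at (277,235) and the dome camera at (284,207). The mat is on the left at (137,235), the stand at (405,270) and the jar at (335,168). The decoys are the purple can at (205,158) and the dark ring at (251,158).

Only (284,207) has a white base with a black dome hemmed in by the three things, so it is the camera. The black disc with the aluminium rim at (405,270) is the stand. The ring at (251,158) is hollow and outside the bay.

Next I'll write a helper file, get rough positions, then look closely from the wrist.

```bash
cat > h.py <<'E'
from bench import manip, effector, viewer
import numpy as np, cv2
from scipy.spatial.transform import Rotation as R
def shot(n,file=None):
    c=viewer.get_calibration(n); im=viewer.get_image(n)
    if file: cv2.imwrite(file,im[:,:,::-1])
    return im,c
def KD(c):
    f=210/np.tan(np.radians(c["vfov"]/2))
    return np.array([[f,0,c["cx"]],[0,f,c["cy"]],[0,0,1.]]),np.array(c["dist_coeffs"])
def cast(c,px,z):
    K,D=KD(c)
    u=cv2.undistortPoints(np.array(px,float).reshape(-1,1,2),K,D).reshape(-1,2)
    d=R.from_quat(c["attitude"]).apply(np.c_[u,np.ones(len(u))])
    return (c["eye"]+d*((z-c["eye"][2])/d[:,2])[:,None])[:,:2]
def blob(m,near=None,minarea=40):
    cs,_=cv2.findContours(m.astype(np.uint8),cv2.RETR_EXTERNAL,cv2.CHAIN_APPROX_NONE)
    cs=[k for k in cs if cv2.contourArea(k)>minarea]
    if near is None: return max(cs,key=cv2.contourArea)
    return min(cs,key=lambda k:np.hypot(*(k.reshape(-1,2).mean(0)-near)))
def hsv(im): return cv2.cvtColor(im,cv2.COLOR_RGB2HSV)
def down(a):  # tool down, closing line y at world angle a (mod pi)
    best=None
    for b in (a,a+np.pi):
        x=np.array([np.sin(b),-np.cos(b),0]); y=np.array([np.cos(b),np.sin(b),0])
        yield R.from_matrix(np.c_[-x,y,[0,0,-1]] if np.linalg.det(np.c_[-x,y,[0,0,-1]])>0 else np.c_[x,y,[0,0,-1]]).as_quat()
E
python3 - <<'E'
from h import *
im,c=shot("top"); H=hsv(im); h,s,v=[H[:,:,i].astype(int) for i in range(3)]
k=blob((h>105)&(h<125)&(s>150),(137,235),2000)
print("mat",cv2.minAreaRect(cast(c,k,.004).astype(np.float32)*1000))
k=blob((v<60),(405,270)); print("stand",cv2.minEnclosingCircle(cast(c,k,.010).astype(np.float32)*1000))
for n,p,z in(("cam",(284,207),.046),("spray",(255,190),.13),("carton",(316,197),.124),("batt",(277,232),.112),("jar",(336,163),.065),("purple",(200,148),.12),("bay",[(244,181),(332,191),(320,275),(229,260)],.003)):
    print(n,cast(c,p,z).round(3).tolist())
print([R.from_quat(q).as_matrix().round(2).tolist() for q in down(1.57)])
E
```

```text
mat ((477.42987060546875, 322.2366027832031), (246.65716552734375, 127.3150634765625), 4.067245006561279)
stand ((447.529052734375, -293.1146545410156), 42.64552307128906)
cam [[0.558, -0.008]]
spray [[0.57, 0.053]]
carton [[0.568, -0.07]]
batt [[0.492, 0.002]]
jar [[0.664, -0.115]]
purple [[0.652, 0.177]]
bay [[0.622, 0.091], [0.616, -0.117], [0.419, -0.102], [0.434, 0.105]]
[[[-1.0, 0.0, 0.0], [0.0, 1.0, 0.0], [0.0, 0.0, -1.0]], [[1.0, -0.0, 0.0], [-0.0, -1.0, -0.0], [0.0, 0.0, -1.0]]]
```

```bash
cat >> h.py <<'E'
def ik(p,a):
    """best of the two half-turn equivalents"""
    q0=manip.current_q(); o=[]
    for q in down(a):
        s=manip.solve_ik(list(p),list(q))
        if s is not None: o.append((np.abs(np.array(s)-q0).max(),q))
    return min(o,key=lambda t:t[0])[1]
E
python3 - <<'E'
from h import *
c=viewer.get_calibration("wrist"); T=R.from_quat(manip.current_tcp_rot())
off=T.inv().apply(c["eye"]-manip.current_tool_pos()); fw=(R.from_quat(c["attitude"]).apply([0,0,1]))
print("off",off,"fwd",fw)
a=-.074
t0=manip.current_clock()
# closing along bay x
q0=manip.current_q()
for q in down(a):
    print(manip.solve_ik([.57,-.07,.27],list(q)),manip.solve_ik([.57,.05,.1],list(q)))
q=ik([.54,-.0,.28],a)
o=R.from_quat(q).apply(off); f=R.from_quat(q)*T.inv(); f=f.apply(fw)
p=np.array([.53,-.005,0])-[o[0],o[1],0]; p[2]=.28; p[:2]-=(f[:2]/-f[2])*(.28+o[2]-.08)
print(p,q)
manip.move_pose(list(p),list(q)); print(manip.current_clock()-t0)
im,c=shot("wrist","pics/w1.png"); print(c["eye"])
E
```

```text
off [ 0.08413243  0.00036746 -0.15826797] fwd [ 0.2924517  -0.09690053 -0.95135813]
[-0.0775469   0.29434747  0.18854712  1.71469764 -0.05993134  1.13815966
  0.05422213] [-0.20011092  0.48607743  0.08332464  1.8648309  -0.05460722  0.79286427
 -0.1620573 ]
[-0.84054156  0.65600609  1.3614522   1.73677066 -0.6651751   1.31197732
 -2.54915158] [-1.00261064  1.0113074   1.35119161  1.88959281 -1.0761589   1.22209632
 -2.48081862]
[0.53181107 0.02685342 0.28      ] [0.7327798  0.68046584 0.         0.        ]
2.4082999999999997
[0.53782754 0.11248482 0.43809187]
```

View pics/w1.png

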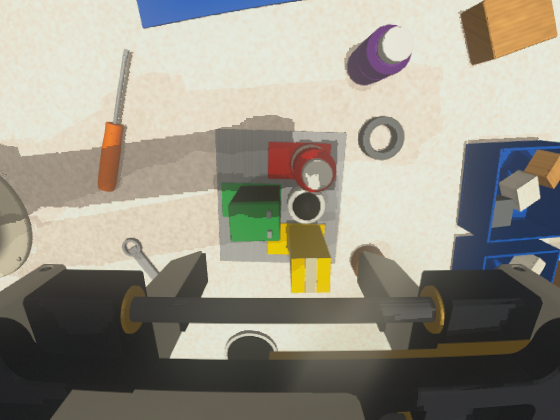

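The wrist view has image right = +x and image down = −y. It shows the can's cap at (316,175), the battery top at (255,215), the carton top at (310,277) and the dome camera at (306,206). The left ends of the tabs are at red (268,160), green (222,200) and yellow (267,240). I'll confirm this in an enlarged crop.

```bash
python3 - <<'E'
import cv2
im=cv2.imread("pics/w1.png")[120:305,210:360]
cv2.imwrite("pics/w1c.png",cv2.resize(im,None,fx=3.2,fy=3.2,interpolation=cv2.INTER_CUBIC))
E
```

```text
(no output)
```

View pics/w1c.png

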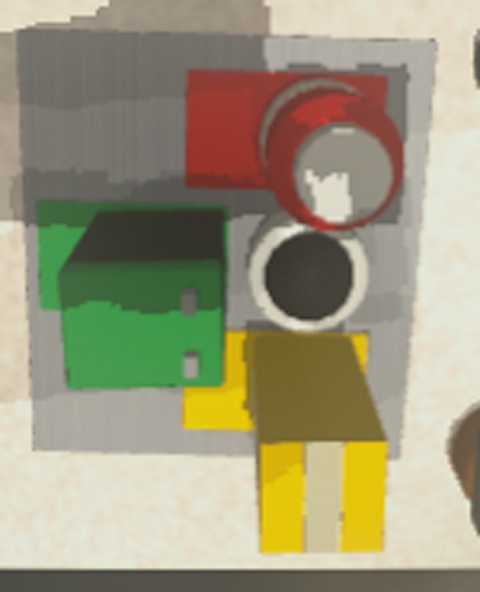

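The crop confirms each identity. The four objects stand on or between their own plates, and the corners are sharp enough to cast.

```bash
cat > m.py <<'E'
from h import *
c=dict(vfov=71.42519481159309,cx=282.1400901615835,cy=215.72816879494846,dist_coeffs=[-0.06083757,0,0,0,0.])
E
python3 - <<'E'
from h import *
c=viewer.get_calibration("wrist")
C=lambda uv,z:cast(c,np.array(uv,float).reshape(-1,2)/3.2-.35+[210,120],z)*1000
def s(n,p): print(n,p.round(1).tolist())
b=C([(18,30),(437,39),(400,460),(33,450)],.003); s("bay",b)
r=C([(187,70),(386,75),(185,187)],.006); s("red",r)
g=C([(38,199),(41,309),(227,206)],.006); s("green",g)
y=C([(183,429),(226,332),(367,334)],.006); s("yel",y)
ct=C([(258,440),(384,440),(384,552),(261,552)],.124); s("carton",ct); s(" mean",ct.mean(0))
bt=C([(61,268),(225,263),(222,384),(68,387)],.112); s("batt",bt); s(" mean",bt.mean(0))
s("cap",C([344,174],.130)); s("cambase",C([309,272],.027)); s("camdome top",C([309,275],.040))
for a,q in((r[0],r[1]),(b[0],b[1]),(b[3],b[2]),(g[0],g[2]),(ct[0],ct[1]),(ct[3],ct[2]),(bt[0],bt[1]),(bt[3],bt[2])):
    d=q-a; print(np.arctan2(d[1],d[0]).round(3),np.hypot(*d).round(1))
# top view circles/tabs
im,ct_=shot("top"); H=hsv(im); h,sa,v=[H[:,:,i].astype(int) for i in range(3)]
E
```

```text
bay [[440.9, 109.6], [628.9, 92.3], [608.7, -117.1], [419.6, -98.1]]
red [[515.5, 86.5], [605.0, 78.1], [510.1, 33.4]]
green [[440.6, 32.7], [434.9, -21.3], [529.0, 23.0]]
yel [[498.4, -90.1], [524.0, -39.5], [592.9, -45.4]]
carton [[536.5, -41.2], [583.2, -44.6], [582.4, -92.7], [534.7, -89.2]]
 mean [559.2, -66.9]
batt [[469.5, 26.5], [528.9, 24.1], [524.4, -22.9], [466.2, -20.0]]
 mean [497.2, 1.9]
cap [[571.0, 56.7]]
cambase [[564.6, -5.8]]
camdome top [[563.7, -3.5]]
-0.093 89.9
-0.092 188.8
-0.1 190.1
-0.11 88.9
-0.072 46.8
-0.074 47.8
-0.039 59.5
-0.048 58.2
```

```bash
cat >> h.py <<'E'
BAY=-.093; MAT=.071; gd=manip.grip_depth
MC=np.array([.4774,.3222]); mex=np.array([np.cos(MAT),np.sin(MAT)])
# name: (bay xy, grasp height above underside, force, mat xy)
OBJ=dict(carton=((.5586,-.068),.096,20,MC+.08*mex),spray=((.5706,.0553),.085,25,MC),battery=((.496,.001),.081,35,MC-.08*mex))
def pick(xy,yaw,z,f,lift=.17):
    """z: height of the grasp point"""
    q=list(ik([*xy,z-gd],yaw+np.pi/2)); p=[*xy,z-gd]
    manip.move_pose([*xy,z-gd+lift],q)
    manip.servo_line(p,vel=.2); effector.close(f); g=manip.current_finger_gap()
    manip.servo_line([*xy,z-gd+lift],vel=.25); print("gap",round(g,4),round(manip.current_finger_gap(),4))
def place(xy,yaw,z,lift=.17):
    q=list(ik([*xy,z-gd],yaw+np.pi/2))
    manip.move_pose([*xy,z-gd+lift],q)
    manip.servo_line([*xy,z-gd+.015],vel=.22); manip.servo_line([*xy,z-gd+.0008],vel=.03); manip.sleep(.1)
    F=manip.current_force(); effector.open_jaws(); manip.servo_line([*xy,z-gd+lift*.8],vel=.3)
    print("F",np.round(F,1),"t",round(manip.current_clock(),1))
E
python3 - <<'E'
from h import *
effector.open_jaws()
for n in ["carton"]:
    xy,h,f,m=OBJ[n]
    pick(xy,BAY,.006+h,f); place(m,MAT,.004+h)
E
```

```text
gap 0.0482 0.0482
F [ 0.  -0.2 -2.2] t 11.2
```

```bash
python3 - <<'E'
from h import *
for n in ["spray","battery"]:
    xy,h,f,m=OBJ[n]
    pick(xy,BAY,.006+h,f); place(m,MAT,.004+h)
# look at bay
q=list(ik([.54,-.0,.25],BAY+np.pi/2)); 
T=R.from_quat(manip.current_tcp_rot()); print(R.from_quat(q).as_matrix().round(2).tolist())
manip.move_pose([.50,0.0,.25],q)
shot("wrist","pics/w2.png"); shot("top","pics/t2.png"); print(manip.current_clock())
E
```

```text
gap 0.0494 0.0495
F [-0.3 -0.3 -2.2] t 19.0
gap 0.047 0.0474
F [ 0.5  0.9 -5.3] t 27.1
[[1.0, -0.09, 0.0], [-0.09, -1.0, -0.0], [0.0, 0.0, -1.0]]
28.5083
```

View pics/w2.png

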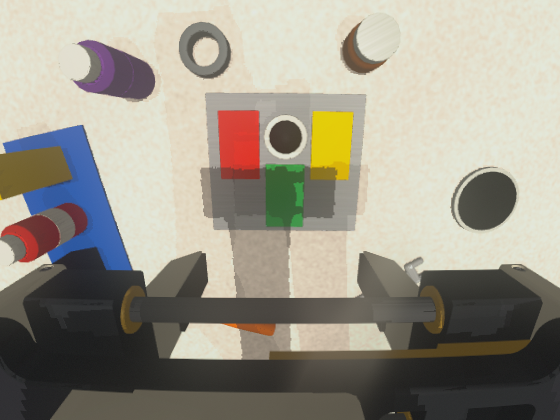

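View pics/t2.png

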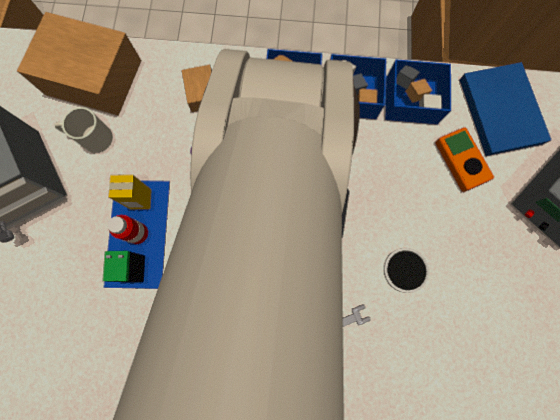

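All three stand upright on the mat. The wrist view shows the plates fully exposed at red (239,145), green (285,195) and yellow (332,145). The camera is at (285,137) and the stand at (485,198).

```bash
python3 - <<'E'
from h import *
c=viewer.get_calibration("wrist"); im=cv2.imread("pics/w2.png")[:,:,::-1].copy(); H=hsv(im); h,s,v=[H[:,:,i].astype(int) for i in range(3)]
for n,m,p in(("red",((h<8)|(h>172))&(s>150),(239,145)),("green",(h>45)&(h<80)&(s>100),(285,195)),("yellow",(h>20)&(h<32)&(s>150),(332,145))):
    k=blob(m,p,500); P=cast(c,k,.006).astype(np.float32)*1000
    (x,y),(w,hh),a=cv2.minAreaRect(P)
    if w<hh: a-=90
    a=(a+90)%180-90; t=np.radians(a); print(n,[round(x+12.5*np.cos(t),1),round(y+12.5*np.sin(t),1)],round(w,1),round(hh,1),"yaw",t.round(3))
yy,xx=np.mgrid[:420,:560]
white=(s<45)&(v>150)&(np.hypot(xx-285,yy-137)<30)
k=blob(cv2.morphologyEx(white.astype(np.uint8),cv2.MORPH_OPEN,np.ones((3,3))),(285,137),200)
print("cam px",cv2.minEnclosingCircle(k),cv2.fitEllipse(k)); 
for z in (.027,.003): e=cast(c,[cv2.fitEllipse(k)[0]],z)*1000; print("cam",z,e.round(1))
P=cast(c,k,.027).astype(np.float32)*1000; print(cv2.minEnclosingCircle(P))
k=blob((v<70),(485,198),300); P=cast(c,k,.010).astype(np.float32)*1000; print("stand wrist",cv2.minEnclosingCircle(P),cv2.fitEllipse(P))
im,c=shot("top"); v=hsv(im)[:,:,2]
k=blob(v<60,(405,270)); print("stand top",cv2.fitEllipse(cast(c,k,.010).astype(np.float32)*1000))
E
```

```text
red [np.float64(570.4), np.float64(54.8)] 52.5 89.0 yaw -0.109
green [np.float64(494.8), np.float64(-0.7)] 52.5 89.8 yaw -0.105
yellow [np.float64(558.4), np.float64(-68.6)] 53.7 90.1 yaw -0.103
cam px ((285.0, 136.9199981689453), 29.89468765258789) ((284.9512939453125, 136.27613830566406), (54.060367584228516, 58.56385040283203), 0.4484826624393463)
cam 0.027 [[565.1  -7. ]]
cam 0.003 [[564.   -7.1]]
((563.3217163085938, -6.916158676147461), 37.45037841796875)
stand wrist ((464.1097412109375, -317.6748046875), 27.17926025390625) ((465.6549987792969, -319.1260070800781), (23.98076057434082, 48.08894729614258), 121.6160888671875)
stand top ((447.4773254394531, -293.1900634765625), (83.2518539428711, 83.64907836914062), 134.18536376953125)
```

```bash
python3 - <<'E'
from h import *
c=viewer.get_calibration("wrist"); im=cv2.imread("pics/w2.png")[:,:,::-1].copy(); H=hsv(im); s,v=H[:,:,1].astype(int),H[:,:,2].astype(int)
yy,xx=np.mgrid[:420,:560]
print(v[137,255:316:2])
for t in (185,205,220):
    m=((v>t)&(np.hypot(xx-285,yy-137)<27)); k=blob(m,(285,137),100); P=cast(c,k,.027).astype(np.float32)*1000
    print("cam",t,cv2.minEnclosingCircle(P),cv2.fitEllipse(P))
q=list(ik([.37,-.29,.25],np.pi/2)); manip.move_pose([.37,-.29,.25],q)
im,c=shot("wrist","pics/w3.png"); v=hsv(im)[:,:,2].astype(int)
K,D=KD(c); X=R.from_quat(c["attitude"]).inv().apply(np.array([.4475,-.293,.01])-c["eye"]); px=(K@X)[:2]/X[2]; print(px)
for t in (70,90,110):
    k=blob(v<t,px,300); P=cast(c,k,.010).astype(np.float32)*1000; print("stand",cv2.minEnclosingCircle(P),cv2.fitEllipse(P))
E
```

```text
[214 215 140 166 175 223 223 138  74  73  74  74  75  76  77  78  78  76
  76  74  74  73  75 106 222 222 173 172 192 227 227]
cam 185 ((564.265625, -7.234166622161865), 27.457406997680664) ((564.3759765625, -7.412132740020752), (53.31232833862305, 53.57719421386719), 90.07615661621094)
cam 205 ((564.5523071289062, -7.239925861358643), 26.912656784057617) ((564.5830078125, -7.3262786865234375), (52.01275634765625, 52.638668060302734), 82.94830322265625)
cam 220 ((564.5383911132812, -7.180039405822754), 26.19365882873535) ((564.7157592773438, -7.256170272827148), (50.3119010925293, 51.24163055419922), 79.0384292602539)
[285.86984002 127.1585427 ]
stand ((434.5568542480469, -292.2853088378906), 30.534832000732422) ((431.69049072265625, -295.0155944824219), (45.76691436767578, 55.67616653442383), 65.49979400634766)
stand ((449.65594482421875, -292.66204833984375), 43.41322708129883) ((449.55548095703125, -292.6736145019531), (85.20539093017578, 85.45928955078125), 19.335590362548828)
stand ((449.57275390625, -292.68231201171875), 43.62691116333008) ((449.5791320800781, -292.63848876953125), (85.85176849365234, 85.96660614013672), 124.83417510986328)
```

View pics/w3.png

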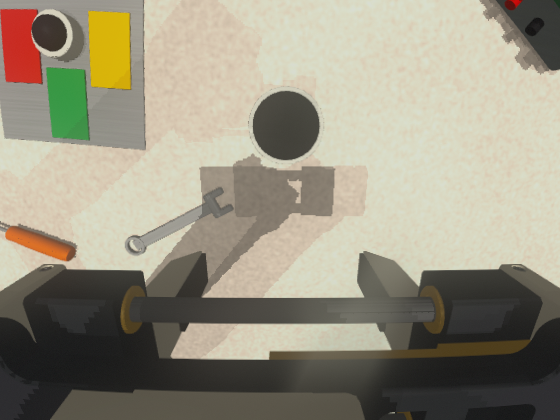

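The stand is at (285,125) in this view and comes out at (449.3, −292.7) mm, within 2 mm of the top-view fit. Now I'll move the camera.

```bash
python3 - <<'E'
from h import *
pick((.5645,-.0071),-.1,.0075+gd,12,lift=.12)
place((.4493,-.2927),0.,.0145+gd,lift=.12)
im,c=shot("top","pics/t4.png")
q=list(ik([.37,-.29,.25],np.pi/2)); manip.move_pose([.37,-.29,.25],q)
im,c=shot("wrist","pics/w4.png"); H=hsv(im); v=H[:,:,2].astype(int); yy,xx=np.mgrid[:420,:560]
m=(v>150)&(np.hypot(xx-286,yy-125)<28); k=blob(m,(286,125),100); P=cast(c,k,.034).astype(np.float32)*1000
print("cam",cv2.minEnclosingCircle(P),manip.current_clock())
E
```

```text
gap 0.056 0.0554
F [ 0.8 -0.6 -2.2] t 37.0
cam ((449.00311279296875, -292.0546875), 27.44053077697754) 37.775
```

View pics/w4.png

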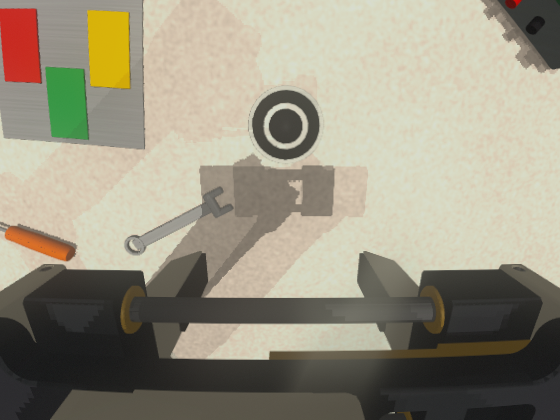

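The camera sits centred on the stand: white ring at (286,125), within 1 mm of centre. Now I'll return the three, battery first.

```bash
python3 - <<'E'
from h import *
for n,y in (("battery",-.0003),("spray",.0546),("carton",-.0687)):
    xy,h,f,m=OBJ[n]
    pick(m,MAT,.004+h,f); place((xy[0],y),-.1,.006+h)
q=list(ik([.5,-.0,.28],np.pi/2)); manip.move_pose([.46,-.01,.30],q)
shot("wrist","pics/w5.png"); 
manip.move_pose([.40,.33,.30],q); shot("top","pics/t5.png"); print(manip.current_clock())
a,b=cv2.imread("pics/w5.png"),cv2.imread("pics/t5.png")
cv2.imwrite("pics/c5.png",cv2.resize(np.hstack([a[60:240,180:400],b[150:330,200:420]]),None,fx=1.8,fy=1.8,interpolation=cv2.INTER_CUBIC))
E
```

```text
gap 0.047 0.0471
F [-1.3 -0.3 -4.6] t 46.9
gap 0.0498 0.0492
F [-0.2 -0.5 -1.8] t 54.8
gap 0.0479 0.0477
F [ 0.7 -0.1 -2.5] t 63.0
65.0083
```

View pics/c5.png

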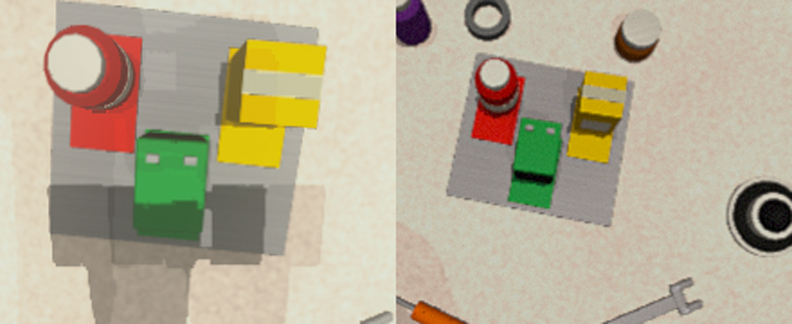

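View pics/t5.png

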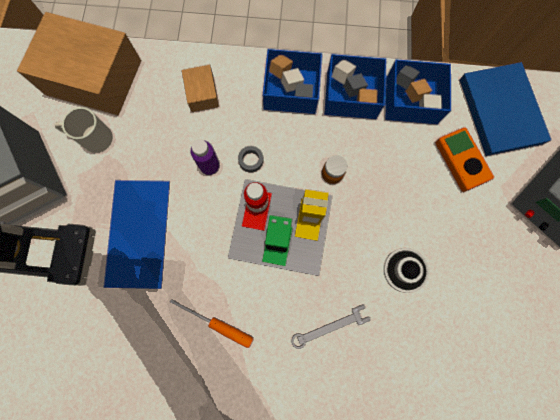

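The three are upright on their spots, the camera is centred on the stand, and the jar at (335,168) hasn't moved. I'll compare the object positions numerically against the first top picture before handing in.

```bash
python3 - <<'E'
from h import *
I=[cv2.imread(f"pics/{f}.png")[:,:,::-1].copy() for f in("top0","t5")]
for n,(x,y,w,h) in dict(carton=(300,186,30,26),spray=(243,180,26,24),battery=(264,212,28,36),jar=(320,153,30,32),purple=(188,138,34,38)).items():
    a,b=[cv2.cvtColor(i,cv2.COLOR_RGB2GRAY).astype(np.float32) for i in I]
    r=cv2.matchTemplate(b[y-6:y+h+6,x-6:x+w+6],a[y:y+h,x:x+w],cv2.TM_CCOEFF_NORMED); _,s,_,(u,v)=cv2.minMaxLoc(r)
    u_=u;v_=v
    if 0<u<12 and 0<v<12:
        u_=u+.5*(r[v,u-1]-r[v,u+1])/(r[v,u-1]-2*r[v,u]+r[v,u+1]); v_=v+.5*(r[v-1,u]-r[v+1,u])/(r[v-1,u]-2*r[v,u]+r[v+1,u])
    print(n,round(s,3),"shift px",round(u_-6,2),round(v_-6,2))
E
```

```text
carton 0.948 shift px 0.37 0.05
spray 0.974 shift px 0.47 -0.14
battery 0.556 shift px 0.19 0.04
jar 0.999 shift px 0.0 -0.04
purple 0.998 shift px 0.0 -0.03
```

Every object is within about 1 mm of where it started, so I'm handing in.

```bash
python3 -c "
from bench import manip
print(manip.hand_in())"
```

```text
the job is handed in; nothing more can be done
None
```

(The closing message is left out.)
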